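# Clear the bench scale and hold its recessed zero key down

## Robot

A 6-joint arm with a two-finger parallel gripper is mounted at the origin on a cart in front of the work surface, level with it; the furniture and walls round the work are solid. World frame = base frame: x ahead of the robot, y to its left, z up, the work surface at z = 0. Lengths are in m, angles in rad, forces in N, time in s.
With the tool pointing down it reaches from about 0.425 to 1.125 m from the base axis. Payload 14.9 kg.
Tool frame: the origin (TCP) lies between the finger pads; the fingertips stand 22 mm ahead of it and the grasp point (between the pads) lies 3 mm ahead of it (r.tips_ahead is the distance from the TCP to the fingertips, in m); z points along the fingers, y is the line along which they close (so a half turn about z gives the same grasp; the last joint's range is limited). The gripper opens to 91 mm and grips with 3 to 60 N. Pads are 32 mm wide; open, the fingers measure 118 mm over their backs; the gripper's body (76 mm by 178 mm) begins 60 mm behind the grasp point.
Start: joints at [-1.342, 0.379, 1.734, -0, 1.028, -0.033], TCP at [0.181, -0.676, 0.236] pointing down, gripper open.
Joint ranges: [-2.77, 2.77], [-0.74, 2.19], [0, 2.66], [-1.06, 4.2], [0.31, 2.87], [-3.08, 3.08]. Speed limits (rad/s): [1.89, 1.89, 2.39, 3.14, 3.14, 3.14].

## Interface

Orientations are given as a unit quaternion [x, y, z, w].
In Python, from cell import readout, imaging, order, r gives the robot as it stands. The module is installed in compiled form; this text tells all that it offers.
- The arm moves only by the tool send_rows, never from a script. Its argument "increments" is a list of rows, each a list of 6 numbers: the shift along the tool's x, y, z in units of 0.02 m (1.0 is 0.02 m), then the turn, a rotation vector about the tool's x, y, z in units of 1.5 rad (1.0 is 1.5 rad). In form: [[dx, dy, dz, ax, ay, az], ...]. A call has exactly 10 rows; each row shifts and turns the commanded pose from where the row before left it, along the tool's axes as they then stand; what a row does not reach is not made up. A row lasts 1/8 s, in which the tool goes at most 62.5 mm and 10.7 degrees, less where a joint would pass 70% of its speed; a pose out of reach is approached as far as the arm can. A call with a number of a shift or a turn outside -1 to 1 is refused whole. A call with a gripper value outside its range is refused whole. "claw" is the finger opening in mm, from 0 to 91.2, set as the call begins (left out, the last holds). The fingers move at their own pace and stop on an object; "grip_force" is the grip in N (left out, the last holds). Time passes only in rows, so rows that do not move let the fingers close, or fill a call up. It gives the time, the measured TCP pose, the force, the opening and the grip force at its end, in the units of the state.
- readout.sense(): the state, without advancing time (a new reading comes with each control period).
- imaging.camera(name): name is "side" or "top" or "wrist"; returns the picture (384x512x3 uint8, red, green, blue); there is no depth.
- imaging.camera_params(name): a dict with "intrinsics" (3x3 intrinsics, pixels), "R" (3x3) and "t" (3): a world point X has camera coordinates R X + t. Camera axes: x right, y down, z forward; pixel columns grow to the right and rows downward; lengths in m; the calibration is good to about 2 mm. A picture is of the moment at which its call begins: read the wrist's pose just before it. camera_params takes no time and is no camera call; for the wrist camera it gives the pose at the moment of the call.
- order.sign_off(): hands the job in; it is judged then, once.
The state is a dict: "clock": time; "joint_positions": joint angles; "qvel": joint speeds; "joint_efforts": joint torques, N m; "position": TCP position; "ee_rot": TCP orientation; "force": force on the tool from outside, world axes, zero at the start; "wrist_torque": the same for the moment, N m; "gripper_width": opening from 0.0 (shut) to 1.0 (fully open); "grip_force": force on a finger pad.
Only numpy, scipy, OpenCV 4.12 (cv2) and the standard library are available. Lean on these libraries where they do the work, as an engineer would, in place of code of your own. Each camera call takes 0.05 s, during which the arm holds its last target. There are 200 camera calls.

## Task

The bench scale has to be re-zeroed with its pan empty. Take the brass check weight off the pan and stand it back in its own snug pocket, the middle one of the wooden weight block; then draw the yellow flat screwdriver from the tool rack, reach its blade down through the round hole in the scale's front deck and hold the recessed zero key fully down. Finish like that, still gripping the screwdriver and holding the key down; use nothing but its blade on the key, do not ram it, never press it before the weight is stowed, and leave the small weight, the red screwdriver and the other things on the bench where they are.

Things in the scene. Friction and masses are not known exactly. Their poses are not given: they have to be found in the camera images.
- scale: bench scale, white and grey housing 170 (x) x 130 (y) x 50 mm high, fixed to the bench; origin at the centre of its underside, z up, its front (black tilted display at the front left, up to 62 mm high; hole at the front right) faces its own -x. Deck top 50 mm above the bench
- scale_pan: round steel pan of the scale, 102 mm across, fixed; its top lies 62 mm above the bench; origin on the pan's axis 12 mm below its top, 26 mm behind (+x of) the scale's origin
- pan_top (a point): centre of the pan's upper face, 62 mm above the bench
- aperture (a point): centre of the mouth of the round hole in the scale's front deck, 50 mm above the bench; the hole is 14 mm across with a 1.5 mm chamfer and a thin dark collar, and runs straight down through a deck 8 mm thick. At scale-frame offset x -58, y -36 mm. The top of the zero key waits under it, 10 mm below the mouth, and is wider (18 mm) than the hole
- zero_key (a joint): travel of the orange zero key under the hole, in m: 0 up, 0.005 fully down; it moves straight down against a spring, about 2 N at first and 5 N fully down, then meets a hard stop; it springs back when let go
- weight_120: brass check weight, 120 g, a round body 30 mm across with a knob on top, 26 mm high overall; the full 30 mm width is in its lower half, so grip it low; stands on the pan at the start; origin at the centre of its underside, z up
- weight_block: wooden weight block 70 (x) x 150 (y) x 22 mm high, fixed; origin under its centre; three round pockets 7 mm deep in a row along its y, at x +12: 40 mm wide at y +50 (empty), 33 mm wide at y 0 (the check weight's own, empty), 25 mm wide at y -44 (holds the small weight); before each a white tag with a dark weight silhouette of that size
- pocket_120 (a point): centre of the floor of the check weight's own pocket (33 mm wide, 7 mm deep), 15 mm above the bench; the weight's underside belongs here
- pocket_50 (a point): centre of the floor of the small weight's pocket, 15 mm above the bench
- weight_50: small brass weight, 22 mm across, 20 mm high, standing in its pocket of the block; stays there; origin at the centre of its underside
- tool_rack: blue sheet-metal tool rack 66 (x) x 124 (y) mm, fixed; origin at the centre of its underside. Its shelf, top 91 mm above the bench, has three 11 mm holes in a row along its y, at y -40, 0 and +40 mm; the middle one is empty, a screwdriver stands in each outer one, tip down, its handle resting on the shelf
- driver_flat: yellow flat screwdriver, 124 mm long; its y axis runs from the tip to the handle's end (up at the start); handle 16 (x) x 15 (z) mm, 59 mm long, blade 4 x 5 mm, reaching 65 mm below the handle; origin at mid length, 7.5 mm off the shaft line towards its -z. Stands in either outer hole of the rack, its x axis level, within 10 degrees of the rack's x axis
- driver_tip (a point): tip of the yellow screwdriver's blade, on the shaft's middle line
- driver_grip (a point): point on the middle line of the yellow handle, 100 mm from the tip, 24 mm from the handle's end: a good place to grip
- driver_cross: red cross screwdriver, 146 mm long, in the other outer hole of the rack; stays there; its handle is 18 mm wide and its end stands 161 mm above the bench; origin at mid length, about 9 mm beside the shaft's middle line
- side_cutters: blue-handled side cutters, 47 x 132 x 14 mm, lying in front of the scale; a bystander; origin at the centre of the underside
- tweezers_bent: black bent tweezers, 18 x 126 x 8 mm, lying in front of the scale; a bystander; origin at the centre of the underside
- solder_reel: green and white solder reel, 60 mm across, 45 mm high, standing to the right behind the work; a bystander; origin at the centre of the underside
- green_tape: roll of green tape lying flat, 88 mm across, 12 mm high, at the right rear; a bystander; origin at the centre of the underside

How it is judged:
By the outcome, as a careful person would: the job done as asked, in the order asked, and still so for the second after the job is handed in, while the arm keeps its last pose, push and grip.
It also fails if it takes over 67 s, if anything falls off the work surface, if the arm or the gripper's body presses on something with over 40 N, if the wrist force passes 120 N, or if a joint passes its speed limit or range.

## Working session

There is one attempt and no reset: what is moved stays moved. The work goes in short steps, Python scripts to look and compute and a tool call to move; the robot and the scene stay as the last step left them, time stands still between calls to the robot, and variables do not carry over. Pictures are saved under pics/ and viewed, at most 10 in all, crops included, and the job is handed in when it is done.

Besides the shell and the picture viewer there is one more tool, called after ">>>" as name(argument=value, ...) on one line, values as JSON. send_rows: Moves the arm, as the interface text tells. Its arguments: {"type":"object","properties":{"increments":{"type":"array"},"claw":{"type":"number"},"grip_force":{"type":"number"}},"required":["increments"]}

```bash
mkdir -p pics; cat > h.py <<'E'
import numpy as np, cv2
from cell import readout, imaging, order, r
from scipy.spatial.transform import Rotation as Ro
def snap(n,f):
    im=imaging.camera(n); cv2.imwrite('pics/'+f,im[:,:,::-1]); return im
def ray(P,u,v):
    d=np.linalg.inv(P['intrinsics'])@[u,v,1]; R=np.array(P['R']);return -R.T@P['t'],R.T@d
def atz(n,u,v,z,P=None):
    o,d=ray(P or imaging.camera_params(n),u,v); return o+d*(z-o[2])/d[2]
def proj(n,X,P=None):
    P=P or imaging.camera_params(n); c=np.array(P['R'])@X+P['t']; p=P['intrinsics']@c; return p[:2]/p[2]
E
python3 - <<'E'
from h import *
for n in('top','side'):
    snap(n,n+'0.png');p=imaging.camera_params(n);print(n,-np.array(p['R']).T@p['t'],p['intrinsics'][0][0]);print(np.array(p['R'])[2])
    im=cv2.imread('pics/%s0.png'%n);cv2.imwrite('pics/%s0b.png'%n,cv2.resize(im,(800,600),interpolation=cv2.INTER_CUBIC))
s=readout.sense();print(s)
E
```

```text
top [0.37200984 0.00976466 1.28869243] 469.72587335110336
[ 0.13161159 -0.00758792 -0.99127232]
side [-0.02713428  0.9602963   0.64207015] 426.12353832221356
[ 0.43342477 -0.78094756 -0.44973756]
{'clock': 0.1, 'joint_positions': array([-1.34229203e+00,  3.79360383e-01,  1.73470601e+00,  2.09128577e-05,
        1.02846899e+00, -3.32887457e-02]), 'qvel': array([-0.00068287, -0.00087625, -0.00219144, -0.00095194, -0.00155809,
        0.00073986]), 'joint_efforts': array([ 1.53980560e-03, -7.65042329e+01, -4.35289299e+01,  6.52845902e-02,
        3.98373487e-02, -1.00624038e-05]), 'position': array([ 0.18110342, -0.67583793,  0.23535896]), 'ee_rot': array([ 9.91445870e-01,  1.30517676e-01, -3.70248728e-05, -4.69992663e-04]), 'force': array([-0.40100804,  0.06329443,  0.0823297 ]), 'wrist_torque': array([ 0.02746629, -0.01118105,  0.03474779]), 'grip_force': 0.0, 'gripper_width': 0.9997898700530413}
```

View pics/top0b.png

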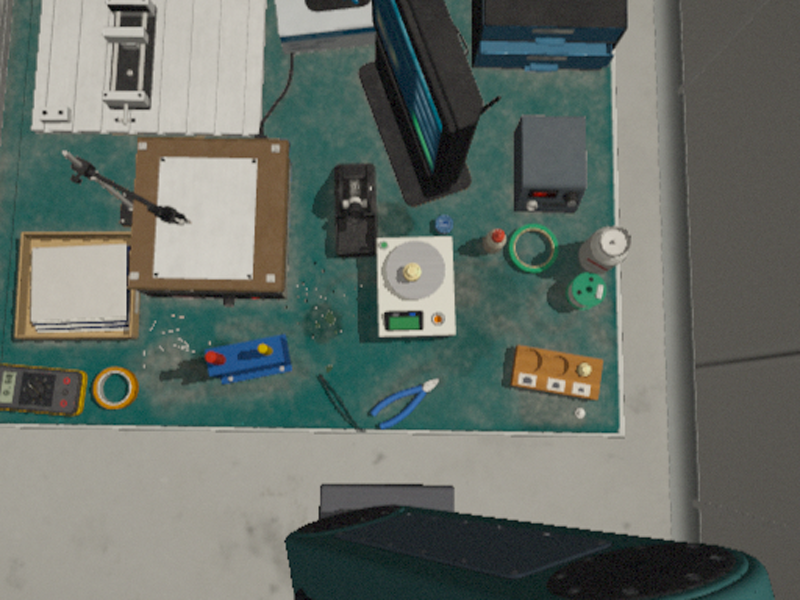

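View pics/side0b.png

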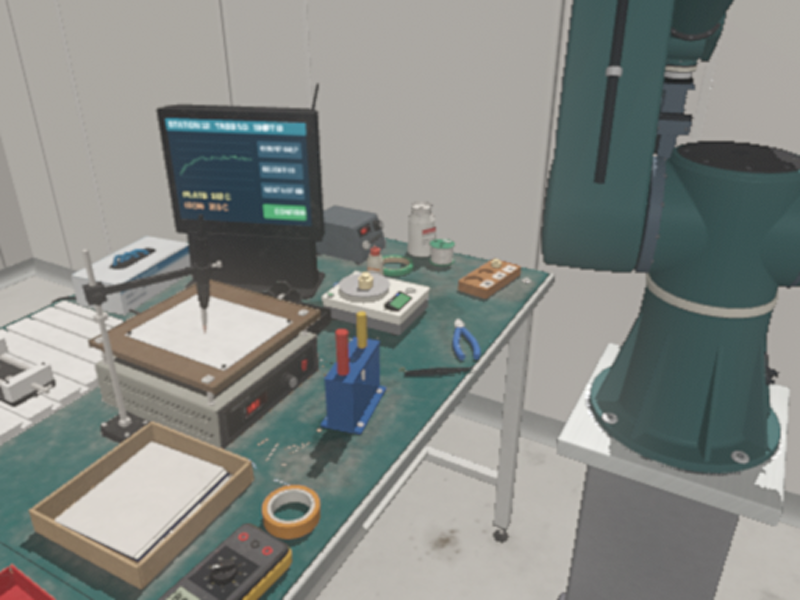

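The top view shows the scale near (416,286) with the weight at (411,271) and the hole at (438,319). The block is at (557,373), and the rack is at (248,360) with yellow at (265,349) and red at (214,357). The side view agrees.

```bash
python3 - <<'E'
from h import *
k=512/800
for n,u,v,z in [('weighttop',411,270,.088),('pan',415,270,.062),('hole',438.5,319,.05),('pocket120',562,365,.022),('pocket50',584,369,.04),('yellowtop',265,349,.15),('redtop',214,357,.161),('blockBL',517,346,.022),('blockBR',603,358,.022),('blockFL',512,388,.022),('scaleBL',377,238,.05),('scaleBR',452,237,.05),('scaleFL',379,337,.05),('scaleFR',456,334,.05),('rackFL',222,382,.0),('rackFR',291,371,0)]:
    print(n,atz('top',u*k,v*k,z).round(3))
for n in ['wrist']:
    p=imaging.camera_params(n);s=readout.sense();R=np.array(p['R']);print(-R.T@p['t']-s['position'],p['intrinsics']);T=Ro.from_quat(s['ee_rot']).as_matrix();print('cam in tool',T.T@(-R.T@p['t']-s['position']),'\n',R@T,'\n',T)
E
```

```text
weighttop [ 0.601 -0.031  0.088]
pan [ 0.606 -0.039  0.062]
hole [ 0.524 -0.081  0.05 ]
pocket120 [ 0.451 -0.297  0.022]
pocket50 [ 0.444 -0.33   0.04 ]
yellowtop [0.46  0.196 0.15 ]
redtop [0.446 0.272 0.161]
blockBL [ 0.483 -0.219  0.022]
blockBR [ 0.464 -0.368  0.022]
blockFL [ 0.41  -0.21   0.022]
scaleBL [0.663 0.027 0.05 ]
scaleBR [ 0.667 -0.103  0.05 ]
scaleFL [0.492 0.02  0.05 ]
scaleFR [ 0.499 -0.11   0.05 ]
rackFL [0.413 0.293 0.   ]
rackFR [0.434 0.173 0.   ]
[0.0821066  0.02181345 0.14830962] [[289.64154858   0.         255.78830559]
 [  0.         289.64154858 188.93517848]
 [  0.           0.           1.        ]]
cam in tool [ 8.49619305e-02  3.94767937e-05 -1.48305542e-01] 
 [[ 1.45082195e-03  9.99998707e-01 -6.93312613e-04]
 [-9.55998574e-01  1.18358887e-03 -2.93368924e-01]
 [-2.93367724e-01  1.08843194e-03  9.55999055e-01]] 
 [[ 9.65930270e-01  2.58802387e-01 -1.96101015e-04]
 [ 2.58802457e-01 -9.65929831e-01  9.22279768e-04]
 [ 4.92683856e-05 -9.41609370e-04 -9.99999555e-01]]
```

>>> send_rows(increments=[[0, 0, -0.4, 0, 0, -0.099], [0, 0, -0.4, 0, 0, -0.099], [0, 0, -0.4, 0, 0, -0.099], [0, 0, -0.4, 0, 0, -0.099], [0, 0, -0.4, 0, 0, -0.099], [0, 0, -0.4, 0, 0, -0.099], [0, 0, -0.4, 0, 0, -0.099], [0, 0, -0.4, 0, 0, -0.099], [0.5, 0.25, 0, 0, 0, 0], [0.94, 0.47, 0, 0, 0, 0]], claw=50, grip_force=20)

```text
clock: 1.35
position: [0.1993, -0.6483, 0.2992]
ee_rot: [0.75, 0.662, 0.0, -0.0]
force: [0.1, 0.2, 0.3]
gripper_width: 0.546
grip_force: 0.0
```

>>> send_rows(increments=[[0.94, 0.47, 0, 0, 0, 0], [0.94, 0.47, 0, 0, 0, 0], [0.94, 0.47, 0, 0, 0, 0], [0.94, 0.47, 0, 0, 0, 0], [0.94, 0.47, 0, 0, 0, 0], [0.94, 0.47, 0, 0, 0, 0], [0.94, 0.47, 0, 0, 0, 0], [0.94, 0.47, 0, 0, 0, 0], [0.94, 0.47, 0, 0, 0, 0], [0.94, 0.47, 0, 0, 0, 0]])

```text
clock: 2.6
position: [0.3157, -0.4729, 0.3]
ee_rot: [0.749, 0.663, 0.0, 0.0]
force: [-0.2, -0.1, 0.9]
gripper_width: 0.549
grip_force: 0.0
```

>>> send_rows(increments=[[0.94, 0.47, 0, 0, 0, 0], [0.94, 0.47, 0, 0, 0, 0], [0.94, 0.47, 0, 0, 0, 0], [0.94, 0.47, 0, 0, 0, 0], [0.94, 0.47, 0, 0, 0, 0], [0.94, 0.47, 0, 0, 0, 0], [0.94, 0.47, 0, 0, 0, 0], [0.94, 0.47, 0, 0, 0, 0], [0.94, 0.47, 0, 0, 0, 0], [0.94, 0.47, 0, 0, 0, 0]])

```text
clock: 3.85
position: [0.4316, -0.2975, 0.3]
ee_rot: [0.749, 0.663, 0.0, 0.0]
force: [-0.3, 1.3, 0.5]
gripper_width: 0.548
grip_force: 0.0
```

>>> send_rows(increments=[[0.94, 0.47, 0, 0, 0, 0], [0.94, 0.47, 0, 0, 0, 0], [0.94, 0.47, 0, 0, 0, 0], [0.94, 0.47, 0, 0, 0, 0], [0.94, 0.47, 0, 0, 0, 0], [0.94, 0.47, 0, 0, 0, 0], [0.94, 0.47, 0, 0, 0, 0], [0.5, 0.25, 0, 0, 0, 0], [0, 0, 0, 0, 0, 0], [0, 0, 0, 0, 0, 0]])

```text
clock: 5.1
position: [0.5181, -0.167, 0.2999]
ee_rot: [0.749, 0.663, -0.0, 0.0]
force: [-0.4, 0.1, -0.6]
gripper_width: 0.545
grip_force: 0.0
```

```bash
python3 - <<'E'
from h import *
P=imaging.camera_params('wrist');snap('wrist','w1.png');import pickle;pickle.dump(P,open('w1.pkl','wb'))
s=readout.sense();print(s['clock'],s['position'],Ro.from_quat(s['ee_rot']).as_matrix().round(4),s['joint_positions'])
im=cv2.imread('pics/w1.png');cv2.imwrite('pics/w1b.png',cv2.resize(im,(800,600),interpolation=cv2.INTER_CUBIC))
E
```

```text
5.15 [ 0.51803891 -0.16710337  0.2998995 ] [[ 1.211e-01  9.926e-01 -1.000e-04]
 [ 9.926e-01 -1.211e-01 -1.000e-04]
 [-1.000e-04 -1.000e-04 -1.000e+00]] [-3.54808357e-01  5.61079435e-02  2.00592034e+00 -1.04658653e-04
  1.07966188e+00 -2.33320041e-01]
```

View pics/w1b.png

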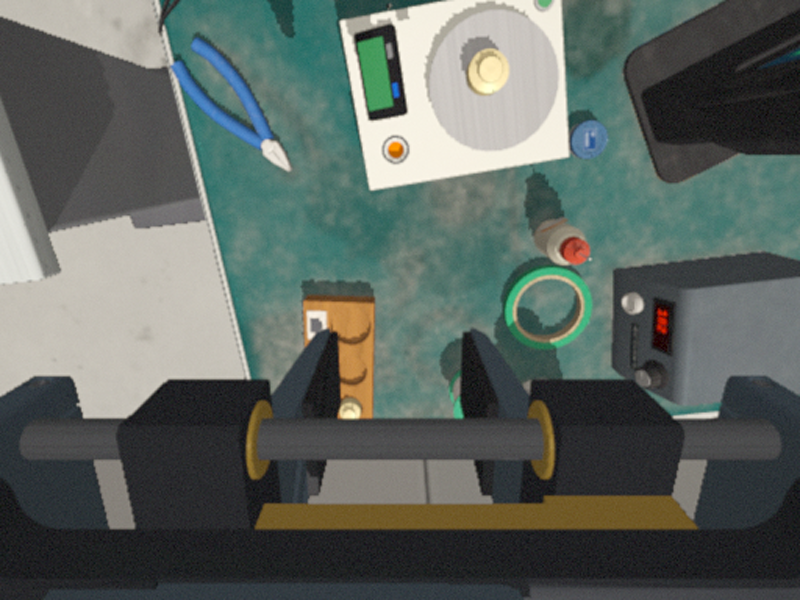

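The wrist view shows the pan centred near (493,79), the weight body near (487,73) and the hole at (396,149). The middle pocket is partly hidden near (350,368).

```bash
python3 - <<'E'
from h import *
import pickle;P=pickle.load(open('w1.pkl','rb'));k=.64
for n,u,v,z in [('wbody',487,73,.075),('wknob',492,69,.088),('pan',493,80,.062),('hole',396,149.5,.05),('scFR',372,189,.05),('scBR',568,157,.05),('scFL',340,19,.05),('blkFL',303,297,.022),('blkBL',375,297,.022),('blkBR',372,415,.022)]:
    print(n,atz('',u*k,v*k,z,P).round(4))
im=cv2.imread('pics/w1.png')
a=im[0:122,210:370];b=im[180:280,185:265]
a=cv2.resize(a,None,fx=4,fy=4,interpolation=cv2.INTER_CUBIC)
cv2.imwrite('pics/w1c.png',a)
E
```

```text
wbody [ 0.6019 -0.0326  0.075 ]
wknob [ 0.6031 -0.0322  0.088 ]
pan [ 0.6087 -0.0364  0.062 ]
hole [ 0.5274 -0.0783  0.05  ]
scFR [ 0.503  -0.1079  0.05  ]
scBR [ 0.6704 -0.1016  0.05  ]
scFL [0.496  0.0224 0.05  ]
blkFL [ 0.4193 -0.2045  0.022 ]
blkBL [ 0.4898 -0.213   0.022 ]
blkBR [ 0.4686 -0.3441  0.022 ]
```

View pics/w1c.png

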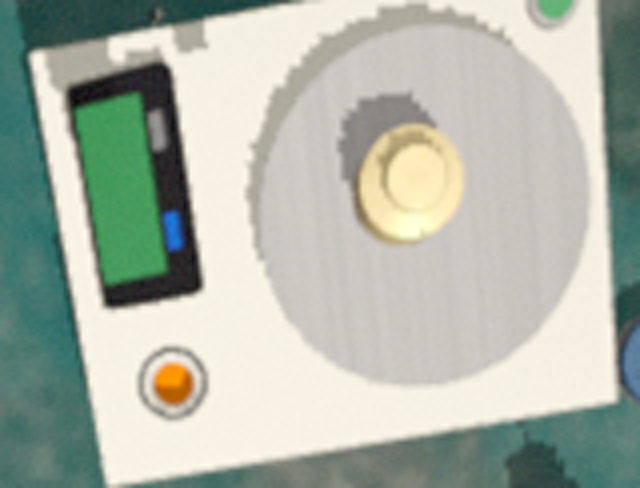

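The crop shows the weight shoulder centred at about (413,180), the hole at (173,383) and the pan at (421,203). Next I'll fit the known geometry to these points.

```bash
cat >> h.py <<'E'
def fit(loc,wor):
    loc=np.array(loc,float);wor=np.array(wor)[:,:2];a=loc-loc.mean(0);b=wor-wor.mean(0)
    th=np.arctan2((a[:,0]*b[:,1]-a[:,1]*b[:,0]).sum(),(a*b).sum());c,s=np.cos(th),np.sin(th);R=np.array([[c,-s],[s,c]])
    t=wor.mean(0)-R@loc.mean(0);return th,R,t,(wor-(loc@R.T+t))*1000
E
python3 - <<'E'
from h import *
import pickle;P=pickle.load(open('w1.pkl','rb'))
L=[(-.085,.065,30,50,.05),(-.085,-.065,107,486,.05),(.085,-.065,617,403,.05),(-.058,-.036,173,383,.05),(.026,0,421.5,203,.062)]
w=[atz('',210+u/4-.0,v/4,z,P) for _,_,u,v,z in L]
th,R,t,e=fit([l[:2] for l in L],w);print(np.degrees(th),t,e.round(1));print('hole',R@[-.058,-.036]+t,w[3],'pan',R@[.026,0]+t)
print('weight',atz('',210+413/4,180/4,.075,P),atz('',210+416/4,176/4,.088,P))
B=[(-.035,.075,303,297),(.035,.075,375,297),(.035,-.075*1,372,415)]
w=[atz('',u*.64,v*.64,.022,P) for _,_,u,v in B]
k=.64
tw=[atz('top',u*k,v*k,.022) for u,v in [(512,388),(517,346),(603,358)]]
for q in(tw,):
    th,R,t,e=fit([b[:2] for b in B],q);print('block top',np.degrees(th),t,e.round(1),R@[.012,0]+t)
th,R,t,e=fit([b[:2] for b in B[:2]],w[:2]);print('block wr',np.degrees(th),t,e.round(1),R@[.012,0]+t)
E
```

```text
2.4798018923640988 [ 0.58330236 -0.03933839] [[ 0.3  0.1]
 [-0.1 -0.5]
 [ 0.3 -1.4]
 [ 0.2 -0.6]
 [-0.7  2.4]]
hole [ 0.5269143  -0.07781418] [ 0.52711432 -0.07839556  0.05      ] pan [ 0.60927802 -0.03821344]
weight [ 0.6038124  -0.03101908  0.075     ] [ 0.60212374 -0.03192701  0.088     ]
block top -6.559525738070298 [ 0.437976   -0.28919187] [[-1.6  0.7]
 [ 1.4 -0.4]
 [ 0.2 -0.3]] [ 0.44989744 -0.2905627 ]
block wr -6.87663539469724 [ 0.44555073 -0.28321163] [[-0.5  0.1]
 [ 0.5 -0.1]] [ 0.45746441 -0.28464841]
```

>>> send_rows(increments=[[0.905, 0.425, 0.3, 0, 0, 0], [0.905, 0.425, 0.3, 0, 0, 0], [0.905, 0.425, 0.3, 0, 0, 0], [0.905, 0.425, 0.3, 0, 0, 0], [0.905, 0.425, 0.3, 0, 0, 0], [0.905, 0.425, 0.3, 0, 0, 0], [0.905, 0.425, 0.3, 0, 0, 0], [0.905, 0.425, 0.3, 0, 0, 0], [0, 0, 0.8, 0, 0, 0], [0, 0, 0.8, 0, 0, 0]])

```text
clock: 6.4
position: [0.603, -0.0313, 0.2186]
ee_rot: [0.749, 0.663, -0.0, -0.0]
force: [-1.1, -0.3, 0.4]
gripper_width: 0.55
grip_force: 0.0
```

```bash
python3 - <<'E'
from h import *
P=imaging.camera_params('wrist');im=snap('wrist','w2.png')
s=readout.sense();print(s['position'],'tip mid px',proj('',np.array([.603,-.0315,.075]),P),proj('',s['position']+[0,0,-.022],P))
a=cv2.imread('pics/w2.png')[150:300,156:356];cv2.imwrite('pics/w2c.png',cv2.resize(a,None,fx=4,fy=4,interpolation=cv2.INTER_CUBIC));import pickle;pickle.dump(P,open('w2.pkl','wb'))
E
```

```text
[ 0.60180347 -0.03139967  0.21638517] tip mid px [254.39067719 183.82535226] [251.82710746 234.53235682]
```

View pics/w2c.png

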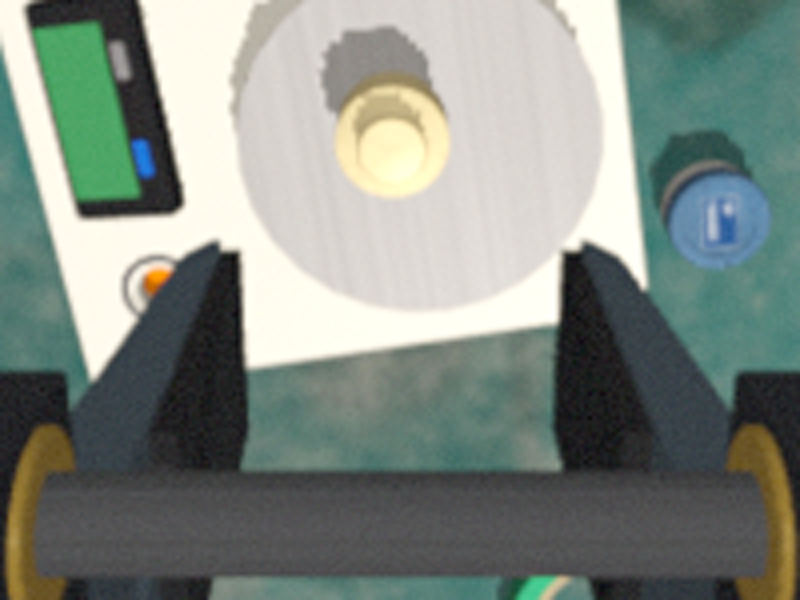

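The weight shoulder is at (393,140) in the crop, which is full-image (254,185) against a predicted (254,184). The position is confirmed, so I descend, grip and lift.

>>> send_rows(increments=[[0, 0, 0.9, 0, 0, 0], [0, 0, 0.9, 0, 0, 0], [0, 0, 0.9, 0, 0, 0], [0, 0, 0.9, 0, 0, 0], [0, 0, 0.9, 0, 0, 0], [0, 0, 0.9, 0, 0, 0], [0, 0, 0.6, 0, 0, 0], [0, 0, 0.4, 0, 0, 0], [0, 0, 0.15, 0, 0, 0], [0, 0, 0, 0, 0, 0]])

```text
clock: 7.7
position: [0.6035, -0.0312, 0.0891]
ee_rot: [0.749, 0.663, 0.0, 0.0]
force: [-0.2, 0.2, 0.6]
gripper_width: 0.549
grip_force: 0.0
```

>>> send_rows(increments=[[0, 0, 0, 0, 0, 0], [0, 0, 0, 0, 0, 0], [0, 0, 0, 0, 0, 0], [0, 0, 0, 0, 0, 0], [0, 0, 0, 0, 0, 0], [0, 0, 0, 0, 0, 0], [0, 0, 0, 0, 0, 0], [0, 0, 0, 0, 0, 0], [0, 0, 0, 0, 0, 0], [0, 0, 0, 0, 0, 0]], claw=20)

```text
clock: 8.95
position: [0.6034, -0.0312, 0.0892]
ee_rot: [0.749, 0.663, 0.0, 0.0]
force: [-2.8, 1.1, 5.1]
gripper_width: 0.312
grip_force: 20.1
```

>>> send_rows(increments=[[0, 0, -0.6, 0, 0, 0], [0, 0, -1, 0, 0, 0], [0, 0, -1, 0, 0, 0], [0, 0, -1, 0, 0, 0], [-0.95, -0.27, -0.4, 0, 0, 0], [-0.95, -0.27, -0.4, 0, 0, 0], [-0.95, -0.27, -0.3, 0, 0, 0], [-0.95, -0.27, -0.3, 0, 0, 0], [-0.95, -0.27, -0.3, 0, 0, 0], [-0.95, -0.27, -0.3, 0, 0, 0]])

```text
clock: 10.2
position: [0.5568, -0.1418, 0.2012]
ee_rot: [0.749, 0.663, -0.0, -0.0]
force: [-0.3, 1.0, -0.7]
gripper_width: 0.316
grip_force: 20.0
```

>>> send_rows(increments=[[-1, -0.29, -0.18, 0, 0, 0], [-1, -0.29, -0.18, 0, 0, 0], [-1, -0.29, -0.18, 0, 0, 0], [-1, -0.29, -0.18, 0, 0, 0], [-1, -0.29, -0.18, 0, 0, 0], [-1, -0.29, -0.18, 0, 0, 0], [-1, -0.29, -0.18, 0, 0, 0], [-1, -0.29, -0.18, 0, 0, 0], [-0.8, -0.29, 0, 0, 0, 0], [0, 0, 0, 0, 0, 0]])

```text
clock: 11.45
position: [0.4837, -0.3098, 0.2296]
ee_rot: [0.749, 0.663, -0.0, -0.0]
force: [1.1, -0.3, -0.3]
gripper_width: 0.315
grip_force: 20.0
```

```bash
python3 - <<'E'
from h import *
import pickle
P=imaging.camera_params('wrist');s=readout.sense();im=snap('wrist','w3.png');pickle.dump(P,open('w3.pkl','wb'))
print(s['clock'],s['position'],s['gripper_width'])
print(proj('',np.array([.4575,-.2846,.022]),P))
a=cv2.imread('pics/w3.png')[40:190,130:330];cv2.imwrite('pics/w3c.png',cv2.resize(a,None,fx=4,fy=4,interpolation=cv2.INTER_CUBIC))
E
```

```text
11.45 [ 0.48374766 -0.30982797  0.22958548] 0.31481822648042773
[230.92939109 152.32318838]
```

View pics/w3c.png

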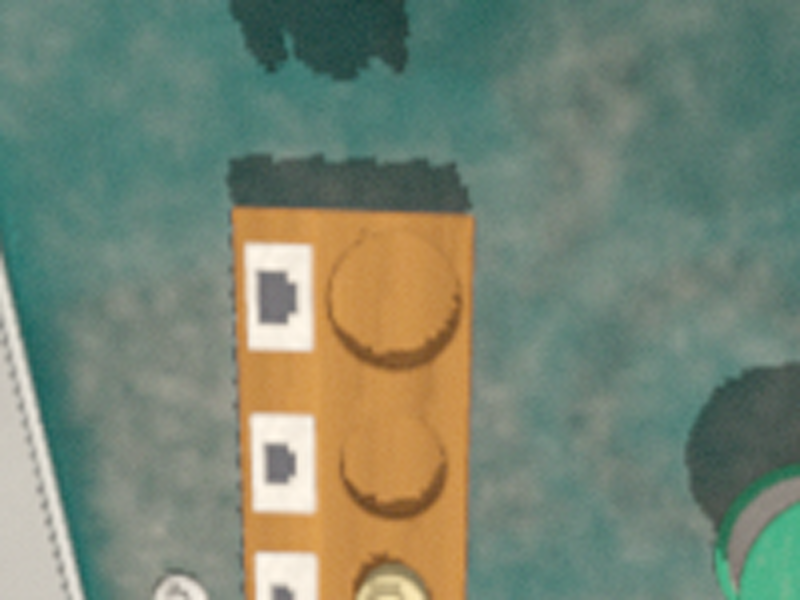

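The crop shows the 40 mm pocket centred at about (394.5,299) and the 33 mm pocket at about (393.5,463). The block's rear corners are at (232,208) and (473,213).

```bash
python3 - <<'E'
from h import *
import pickle;P=pickle.load(open('w3.pkl','rb'))
L=[(-.035,.075,232,208),(.035,.075,473,213),(.012,.05,394.5,299),(.012,0,393.5,463)]
w=[atz('',130+u/4,40+v/4,.022,P) for _,_,u,v in L]
th,R,t,e=fit([l[:2] for l in L],w);g=R@[.012,0]+t
print(np.degrees(th),e.round(1),g,w[3])
for u,v in [(340,463),(447,463),(393.5,519)]:
  print(np.linalg.norm(atz('',130+u/4,40+v/4,.022,P)-w[3]))
s=readout.sense();T=Ro.from_quat(s['ee_rot']).as_matrix();print(T.T@np.r_[g-s['position'][:2],0]/.02)
E
```

```text
-8.311711539271306 [[-0.1 -0.4]
 [ 0.1 -0.1]
 [ 0.2 -0. ]
 [-0.2  0.6]] [ 0.45393732 -0.28906933] [ 0.45372663 -0.28845869  0.022     ]
0.0166079662577439
0.01660956581358445
0.017836302194224263
[ 8.15355726e-01 -1.61455866e+00  6.77150614e-04]
```

>>> send_rows(increments=[[0.42, -0.805, 0.5, 0, 0, 0], [0.42, -0.805, 0.5, 0, 0, 0], [0, 0, 1, 0, 0, 0], [0, 0, 1, 0, 0, 0], [0, 0, 1, 0, 0, 0], [0, 0, 1, 0, 0, 0], [0, 0, 1, 0, 0, 0], [0, 0, 1, 0, 0, 0], [0, 0, 1, 0, 0, 0], [0, 0, 0.7, 0, 0, 0]])

```text
clock: 12.75
position: [0.4543, -0.2879, 0.0546]
ee_rot: [0.748, 0.663, -0.0, -0.0]
force: [0.4, 0.1, -1.4]
gripper_width: 0.316
grip_force: 20.0
```

>>> send_rows(increments=[[0, 0, 0, 0, 0, 0], [0, 0, 0.1, 0, 0, 0], [0, 0, 0.1, 0, 0, 0], [0, 0, 0.1, 0, 0, 0], [0, 0, 0.1, 0, 0, 0], [0, 0, 0.1, 0, 0, 0], [0, 0, 0, 0, 0, 0], [0, 0, 0, 0, 0, 0], [0, 0, 0, 0, 0, 0], [0, 0, 0, 0, 0, 0]])

```text
clock: 14.0
position: [0.4542, -0.2884, 0.0464]
ee_rot: [0.749, 0.663, -0.0, -0.0]
force: [-7.2, 1.1, 17.4]
gripper_width: 0.316
grip_force: 20.3
```

```bash
python3 - <<'E'
from h import *
import pickle
P=imaging.camera_params('wrist');im=snap('wrist','w4.png');s=readout.sense();pickle.dump(P,open('w4.pkl','wb'))
print(s['clock'],s['position'],s['gripper_width'],s['force'],proj('',np.array([.4538,-.2888,.022]),P),proj('',s['position']+[0,0,-.0],P))
a=cv2.imread('pics/w4.png')[130:280,156:356];cv2.imwrite('pics/w4c.png',cv2.resize(a,None,fx=4,fy=4,interpolation=cv2.INTER_CUBIC))
E
```

```text
14.05 [ 0.45416041 -0.28843376  0.04640008] 0.31947531196967205 [-8.46091137  1.12017261 16.6839661 ] [253.05592613 234.57368139] [253.24386675 252.82292   ]
```

View pics/w4c.png

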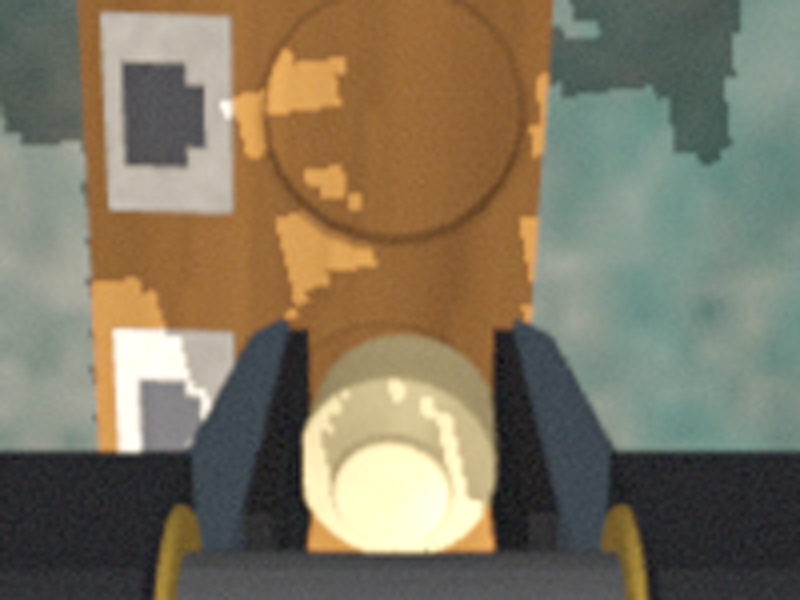

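Contact at about 17 N with a sideways force of -7 N in x suggests the weight is slightly off. The pocket rim arc is at (400,322) and the weight's shoulder arc at (407,335), so I'll compute the offset.

```bash
python3 - <<'E'
from h import *
import pickle;P=pickle.load(open('w4.pkl','rb'))
c=lambda u,v,z:atz('',156+u/4,130+v/4,z,P)
th=np.radians(-8.3);R=np.array([[np.cos(th),-np.sin(th)],[np.sin(th),np.cos(th)]])
a=c(395.5,115,.022)[:2];print('pocket40',a,'-> p120',a-R@[0,.05])
print('pocket40 edges',c(268,115,.022),c(523,115,.022),c(395,241,.022),)
q=R@[0,1]
print('p120 from far rim',c(400,322,.022)[:2]-q*.0165)
for z in(.026,.03,.034): print('weight from silhouette',z,c(400,440,z)[0], c(407,335,z)[:2]-q*.015, 'w',np.linalg.norm(c(303,440,z)-c(498,440,z)))
print('knob',c(391,497,.045))
s=readout.sense();print(s['position'],s['wrist_torque'])
E
```

```text
pocket40 [ 0.46103947 -0.23888824] -> p120 [ 0.45382166 -0.28836453]
pocket40 edges [ 0.44190742 -0.23658955  0.022     ] [ 0.48017414 -0.24118724  0.022     ] [ 0.45856529 -0.25869103  0.022     ]
p120 from far rim [ 0.45534678 -0.28856764]
weight from silhouette 0.026 0.4554872025868785 [ 0.45657307 -0.28782168] w 0.03142356961531033
weight from silhouette 0.03 0.4557258158761847 [ 0.4567346  -0.28621094] w 0.030678570718165606
weight from silhouette 0.034 0.4559644291654909 [ 0.45689613 -0.28460021] w 0.029933571821020827
knob [ 0.4542316  -0.29018066  0.045     ]
[ 0.45416041 -0.28843376  0.04640008] [0.16315887 1.17457154 0.02272852]
```

>>> send_rows(increments=[[0, 0, -0.12, 0, 0, 0], [0, -0.035, 0, 0, 0, 0], [0, -0.035, 0, 0, 0, 0], [0, 0, 0, 0, 0, 0], [0, 0, 0.04, 0, 0, 0], [0, 0, 0.04, 0, 0, 0], [0, 0, 0.04, 0, 0, 0], [0, 0, 0, 0, 0, 0], [0, 0, 0, 0, 0, 0], [0, 0, 0, 0, 0, 0]])

```text
clock: 15.3
position: [0.4528, -0.2881, 0.0457]
ee_rot: [0.749, 0.663, -0.0, -0.0]
force: [-1.7, -0.5, -1.1]
gripper_width: 0.314
grip_force: 19.8
```

```bash
python3 - <<'E'
from h import *
s=readout.sense();print(s['clock'],s['position'],s['force'],s['wrist_torque'],s['gripper_width'])
E
```

```text
15.3 [ 0.45283534 -0.28806638  0.045652  ] [-1.74720421 -0.51287792 -1.11365028] [-0.03262064  0.3483769  -0.044655  ] 0.3140337336996597
```

>>> send_rows(increments=[[0, 0, 0, 0, 0, 0], [0, 0, 0, 0, 0, 0], [0, 0, 0, 0, 0, 0], [0, 0, 0, 0, 0, 0], [0, 0, 0, 0, 0, 0], [0, 0, -0.5, 0, 0, 0], [0, 0, -1, 0, 0, 0], [0, 0, -1, 0, 0, 0], [0, 0, -1, 0, 0, 0], [0, 0, -1, 0, 0, 0]], claw=50)

```text
clock: 16.55
position: [0.453, -0.2882, 0.1371]
ee_rot: [0.749, 0.663, 0.0, 0.0]
force: [-0.7, -0.5, -0.5]
gripper_width: 0.551
grip_force: 0.0
```

```bash
python3 - <<'E'
from h import *
import pickle
P=imaging.camera_params('wrist');im=snap('wrist','w5.png');s=readout.sense();pickle.dump(P,open('w5.pkl','wb'))
print(s['clock'],s['position'],s['force'],proj('',np.array([.4538,-.2888,.022]),P))
a=cv2.imread('pics/w5.png')[110:260,156:356];cv2.imwrite('pics/w5c.png',cv2.resize(a,None,fx=4,fy=4,interpolation=cv2.INTER_CUBIC))
E
```

```text
16.6 [ 0.45408163 -0.28889988  0.13937306] [ 2.38563037 -2.08575696  3.55462191] [254.94921344 192.41659044]
```

View pics/w5c.png

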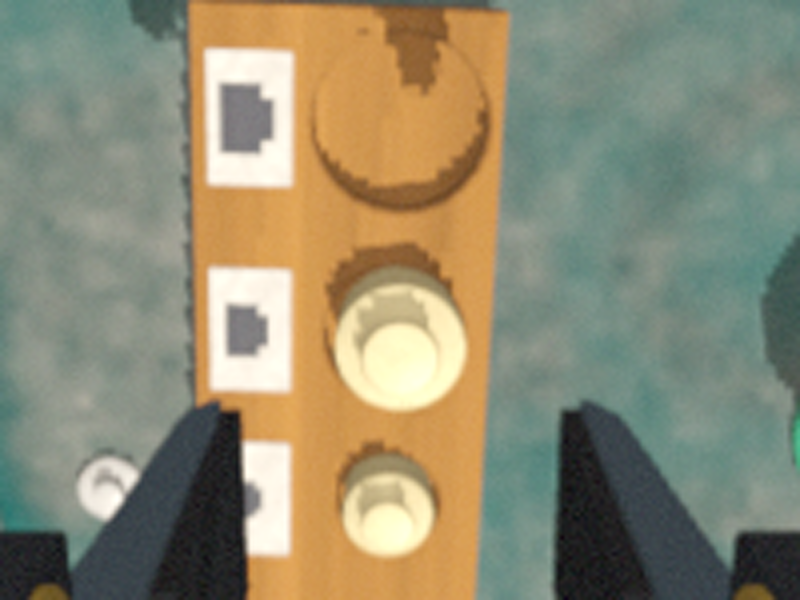

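The weight stands upright in the middle pocket, with its shoulder centred at about (400,345), its knob at about (400,350) and the rim visible on its left. I'll check it numerically with the top camera's rack points as well.

```bash
python3 - <<'E'
from h import *
import pickle;P=pickle.load(open('w5.pkl','rb'))
c=lambda u,v,z:atz('',156+u/4,110+v/4,z,P)
print('p40',c(401,120,.022));
for dz in(0,.007): print(dz,'knob',c(400,350,.041+dz),'top face',c(400,342,.033+dz), 'w', np.linalg.norm(c(334,340,.029+dz)-c(467,340,.029+dz)))
print('small knob',c(387,525,.035))
s=readout.sense();print(s['position'],s['joint_positions'])
E
```

```text
p40 [ 0.46095018 -0.23950411  0.022     ]
0 knob [ 0.45491364 -0.28756971  0.041     ] top face [ 0.45483814 -0.28835627  0.033     ] w 0.030999681983500265
0.007 knob [ 0.45518178 -0.28519636  0.048     ] top face [ 0.45509988 -0.28603634  0.04      ] w 0.03015325501082526
small knob [ 0.44632229 -0.33318072  0.035     ]
[ 0.45408163 -0.28889988  0.13937306] [-6.09940753e-01  2.69705734e-01  2.10313777e+00  3.03869332e-06
  7.65367488e-01 -4.88948929e-01]
```

>>> send_rows(increments=[[0.3, -0.05, -1, 0, 0, 0], [0.97, -0.1, -1, 0, 0, 0], [1, -0.1, -1, 0, 0, 0], [1, -0.1, -1, 0, 0, 0], [1, -0.1, -1, 0, 0, 0], [1, -0.1, -0.7, 0, 0, 0], [1, -0.1, -0.3, 0, 0, 0], [1, -0.1, 0, 0, 0, 0], [1, -0.1, 0, 0, 0, 0], [1, -0.1, 0, 0, 0, 0]])

```text
clock: 17.85
position: [0.4563, -0.1008, 0.2557]
ee_rot: [0.749, 0.663, -0.0, -0.0]
force: [-0.0, 0.1, 0.3]
gripper_width: 0.548
grip_force: 0.0
```

>>> send_rows(increments=[[1, -0.1, 0, 0, 0, 0], [1, -0.1, 0, 0, 0, 0], [1, -0.1, 0, 0, 0, 0], [1, -0.1, 0, 0, 0, 0], [1, -0.1, 0, 0, 0, 0], [1, -0.1, 0, 0, 0, 0], [1, -0.1, 0, 0, 0, 0], [1, -0.1, 0, 0, 0, 0], [0.6, -0.1, 0, 0, 0, 0], [0, 0, 0, 0, 0, 0]])

```text
clock: 19.1
position: [0.4592, 0.0716, 0.2557]
ee_rot: [0.748, 0.663, -0.0, -0.0]
force: [-1.0, 0.1, 0.1]
gripper_width: 0.548
grip_force: 0.0
```

```bash
python3 - <<'E'
from h import *
import pickle
P=imaging.camera_params('wrist');s=readout.sense();im=snap('wrist','w6.png');pickle.dump(P,open('w6.pkl','wb'))
print(s['clock'],s['position'],s['force'],proj('',np.array([.46,.196,.15]),P),proj('',np.array([.446,.272,.161]),P))
a=cv2.imread('pics/w6.png')[40:190,156:356];cv2.imwrite('pics/w6c.png',cv2.resize(a,None,fx=4,fy=4,interpolation=cv2.INTER_CUBIC))
E
```

```text
19.1 [0.45920165 0.07161012 0.25567806] [-0.97634541  0.09146072  0.09921001] [236.40542649  47.88906203] [199.93724655 -73.06401266]
```

>>> send_rows(increments=[[1, 0, 0, 0, 0, 0], [1, 0, 0, 0, 0, 0], [1, 0, 0, 0, 0, 0], [0.5, 0, 0, 0, 0, 0], [0, 0, 0, 0, 0, -0.06], [0, 0, 0, 0, 0, -0.06], [0, 0, 0, 0, 0, 0], [0, 0, 0, 0, 0, 0], [0, 0, 0, 0, 0, 0], [0, 0, 0, 0, 0, 0]], claw=40)

```text
clock: 20.4
position: [0.4678, 0.1405, 0.2557]
ee_rot: [0.686, 0.727, -0.0, 0.0]
force: [0.5, 0.9, -0.5]
gripper_width: 0.44
grip_force: 0.0
```

```bash
python3 - <<'E'
from h import *
import pickle
P=imaging.camera_params('wrist');s=readout.sense();im=snap('wrist','w6.png');pickle.dump(P,open('w6.pkl','wb'))
print(s['clock'],s['position'],Ro.from_quat(s['ee_rot']).as_matrix().round(3),proj('',np.array([.46,.196,.15]),P))
h=cv2.cvtColor(im,cv2.COLOR_RGB2HSV);m=((h[...,0]>18)&(h[...,0]<34)&(h[...,1]>130)&(h[...,2]>90)).astype(np.uint8);m[220:]=0
n,l,st,ce=cv2.connectedComponentsWithStats(m);print([(st[i].tolist(),ce[i].round(1)) for i in range(1,n) if st[i][4]>40])
x,y=proj('',np.array([.46,.196,.15]),P);x=int(x);y=int(y)
a=im[max(0,y-75):max(0,y-75)+150,x-100:x+100,::-1];print(x-100,max(0,y-75));cv2.imwrite('pics/w6c.png',cv2.resize(a,None,fx=4,fy=4,interpolation=cv2.INTER_CUBIC))
E
```

```text
20.4 [0.46783069 0.14053278 0.25572083] [[-0.058  0.998 -0.   ]
 [ 0.998  0.058 -0.   ]
 [-0.    -0.    -1.   ]] [248.70320779 133.53847151]
[([245, 116, 17, 20, 257], array([253.3, 125.5]))]
148 58
```

View pics/w6c.png

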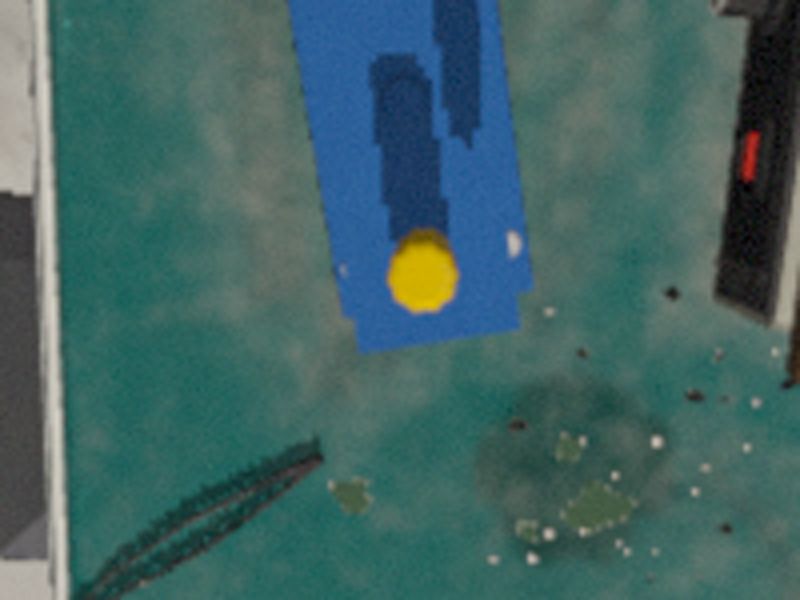

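The yellow handle's end is centred at (423,275) in the crop. The rack's left edge runs from (290,0) to (345,318) and its right edge from (498,0) to (532,290).

```bash
python3 - <<'E'
from h import *
import pickle;P=pickle.load(open('w6.pkl','rb'))
c=lambda u,v,z:atz('',148+u/4,58+v/4,z,P)
for a,b in [((290,0),(345,318)),((498,0),(532,290))]:
    p,q=c(*a,.091),c(*b,.091);d=p-q;print(p,q,np.degrees(np.arctan2(-d[0],d[1])))
p,q=c(362,353,0),c(519,328,0);d=q-p;print(p,q,np.linalg.norm(d),np.degrees(np.arctan2(d[1],d[0])))
g=c(423,275,.150);s=readout.sense();T=Ro.from_quat(s['ee_rot']).as_matrix();print(g,T.T@(g-s['position'])/.02)
print('fit widths',np.linalg.norm(c(387,275,.15)-c(459,275,.15)))
E
```

```text
[0.42719522 0.26171777 0.091     ] [0.44378349 0.18428342 0.091     ] 12.091358836752677
[0.47871658 0.26481009 0.091     ] [0.49319472 0.1946443  0.091     ] 11.65889510195221
[0.44424048 0.16085412 0.        ] [0.49823927 0.17277524 0.        ] 0.055299030470318714 12.449298260432048
[0.46403318 0.20202635 0.15      ] [ 3.07867048 -0.00953532  5.28642663]
fit widths 0.015495621878904976
```

>>> send_rows(increments=[[0.7, -0.02, 0, 0, 0, 0], [0.8, -0.02, 0, 0, 0, 0], [0.8, -0.03, 0, 0, 0, 0], [0.78, 0, 0, 0, 0, 0], [0, 0, 0.5, 0, 0, -0.0506], [0, 0, 1, 0, 0, -0.0506], [0, 0, 1, 0, 0, 0], [0, 0, 1, 0, 0, 0], [0, 0, 0.5, 0, 0, 0], [0, 0, 0, 0, 0, 0]])

```text
clock: 21.7
position: [0.4626, 0.2023, 0.1754]
ee_rot: [0.629, 0.778, -0.0, -0.0]
force: [0.1, -0.6, 0.3]
gripper_width: 0.44
grip_force: 0.0
```

>>> send_rows(increments=[[0, 0, 0.7, 0, 0, 0], [0, 0, 0.7, 0, 0, 0], [0, 0, 0.6, 0, 0, 0], [0, 0, 0.33, 0, 0, 0], [0, 0, 0, 0, 0, 0], [0, 0, 0, 0, 0, 0], [0, 0, 0, 0, 0, 0], [0, 0, 0, 0, 0, 0], [0, 0, 0, 0, 0, 0], [0, 0, 0, 0, 0, 0]])

```text
clock: 22.95
position: [0.4628, 0.202, 0.1292]
ee_rot: [0.629, 0.778, 0.0, 0.0]
force: [-0.2, -0.6, 0.0]
gripper_width: 0.438
grip_force: 0.0
```

>>> send_rows(increments=[[0, 0, 0, 0, 0, 0], [0, 0, 0, 0, 0, 0], [0, 0, 0, 0, 0, 0], [0, 0, 0, 0, 0, 0], [0, 0, 0, 0, 0, 0], [0, 0, 0, 0, 0, 0], [0, 0, 0, 0, 0, 0], [0, 0, 0, 0, 0, 0], [0, 0, 0, 0, 0, 0], [0, 0, 0, 0, 0, 0]], claw=5, grip_force=35)

```text
clock: 24.2
position: [0.4628, 0.202, 0.1291]
ee_rot: [0.629, 0.778, -0.0, -0.0]
force: [0.2, -0.7, 0.2]
gripper_width: 0.167
grip_force: 35.0
```

>>> send_rows(increments=[[0, 0, -0.3, 0, 0, 0], [0, 0, -0.5, 0, 0, 0], [0, 0, -0.8, 0, 0, 0], [0, 0, -0.8, 0, 0, 0], [0, 0, -0.8, 0, 0, 0], [0, 0, -0.8, 0, 0, 0], [0, 0, -0.6, 0, 0, 0], [0, 0, -0.4, 0, 0, 0], [0, 0, 0, 0, 0, 0], [0, 0, 0, 0, 0, 0]])

```text
clock: 25.45
position: [0.4626, 0.2019, 0.2287]
ee_rot: [0.629, 0.778, -0.0, -0.0]
force: [0.0, -0.1, -0.3]
gripper_width: 0.172
grip_force: 35.0
```

>>> send_rows(increments=[[-0.4, 0, 0, 0, 0, 0], [-0.8, 0.01, 0, 0, 0, 0], [-0.96, 0.01, 0, 0, 0, 0], [-0.96, 0.01, 0, 0, 0, 0], [-0.96, 0.01, 0, 0, 0, 0], [-0.96, 0.01, 0, 0, 0, 0], [-0.96, 0.01, 0, 0, 0, 0], [-0.96, 0.01, 0, 0, 0, 0], [-0.96, 0.01, 0, 0, 0, 0], [-0.96, 0.01, 0, 0, 0, 0]])

```text
clock: 26.7
position: [0.5017, 0.0271, 0.229]
ee_rot: [0.629, 0.777, -0.0, -0.0]
force: [-0.4, 0.3, -0.5]
gripper_width: 0.17
grip_force: 35.0
```

>>> send_rows(increments=[[-0.96, 0.01, 0, 0, 0, 0], [-0.96, 0.01, 0, 0, 0, 0], [-0.96, 0.01, 0, 0, 0, 0], [-0.96, 0.01, 0, 0, 0, 0], [-0.96, 0.01, 0, 0, 0, 0], [-0.7, 0.01, 0.5, 0, 0, 0], [0, 0, 0.7, 0, 0, 0], [0, 0, 0.7, 0, 0, 0], [0, 0, 0.4, 0, 0, 0], [0, 0, 0, 0, 0, 0]])

```text
clock: 27.95
position: [0.5255, -0.0782, 0.1823]
ee_rot: [0.629, 0.778, -0.0, -0.001]
force: [-0.1, 0.1, 0.0]
gripper_width: 0.169
grip_force: 35.0
```

```bash
python3 - <<'E'
from h import *
import pickle
P=imaging.camera_params('wrist');s=readout.sense();im=snap('wrist','w7.png');pickle.dump(P,open('w7.pkl','wb'))
print(s['clock'],s['position'],s['force'],s['gripper_width'])
T=Ro.from_quat(s['ee_rot']).as_matrix();tip=s['position']+T@[0,0,.103];print('tip',tip,proj('',tip,P),'hole',proj('',np.array([.527,-.0782,.05]),P))
x,y=156,120
a=im[y:y+150,x:x+200,::-1];cv2.imwrite('pics/w7c.png',cv2.resize(a,None,fx=4,fy=4,interpolation=cv2.INTER_CUBIC))
h=cv2.cvtColor(im,cv2.COLOR_RGB2HSV);m=((h[...,0]>5)&(h[...,0]<17)&(h[...,1]>180)&(h[...,2]>110)).astype(np.uint8)
n,l,st,ce=cv2.connectedComponentsWithStats(m);print([(st[i].tolist(),ce[i].round(1)) for i in range(1,n) if st[i][4]>15])
E
```

```text
27.95 [ 0.5255107  -0.07815179  0.18232168] [-0.13010063  0.08039385  0.04691534] 0.16894186577129308
tip [ 0.52537146 -0.07812333  0.07932177] [254.01852886 195.39652376] hole [255.75332385 186.63835224]
[([250, 181, 12, 9, 67], array([255.5, 185.7]))]
```

View pics/w7c.png

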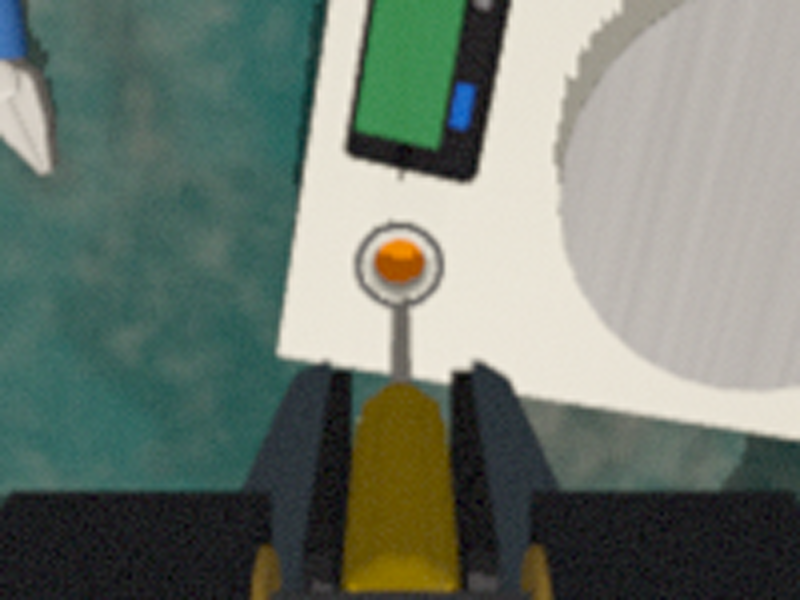

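The blade tip is at (400,303) and the hole collar is centred at (399,264), both visible together. I'll compute the relative offset from this one image.

```bash
python3 - <<'E'
from h import *
import pickle;P=pickle.load(open('w7.pkl','rb'))
c=lambda u,v,z:atz('',156+u/4,120+v/4,z,P)
hole=c(399.5,264.5,.05);s=readout.sense();T=Ro.from_quat(s['ee_rot']).as_matrix()
for tv in(300,303,306):
  tip=c(400,tv,.0793);print(hole,tip,T.T@(hole-tip)/.02, (T.T@(hole-tip))*1e3)
tp=c(400,315,.0793+.008) # shaft lean check
print(proj('',s['position']+T@[0,0,.083],P),'shaft u at crop v 360 ->',156+400/4)
E
```

```text
[ 0.52700585 -0.07764447  0.05      ] [ 0.52706324 -0.07737437  0.0793    ] [-0.01293122 -0.00496545  1.46499957] [-0.25862441 -0.09930907 29.2999915 ]
[ 0.52700585 -0.07764447  0.05      ] [ 0.52721599 -0.07808063  0.0793    ] [ 0.02319848 -0.00502714  1.46500769] [ 0.46396963 -0.10054284 29.30015389]
[ 0.52700585 -0.07764447  0.05      ] [ 0.52736899 -0.07878803  0.0793    ] [ 0.05938629 -0.00508893  1.46501583] [ 1.18772578 -0.10177858 29.30031655]
[254.35914167 203.31331169] shaft u at crop v 360 -> 256.0
```

>>> send_rows(increments=[[0.02, 0, 0.2, 0, 0, 0], [0, 0, 0.3, 0, 0, 0], [0, 0, 0.3, 0, 0, 0], [0, 0, 0.3, 0, 0, 0], [0, 0, 0.3, 0, 0, 0], [0, 0, 0.3, 0, 0, 0], [0, 0, 0.1, 0, 0, 0], [0, 0, 0, 0, 0, 0], [0, 0, 0, 0, 0, 0], [0, 0, 0, 0, 0, 0]])

```text
clock: 29.25
position: [0.526, -0.0782, 0.1473]
ee_rot: [0.629, 0.778, 0.0, 0.0]
force: [0.8, -0.4, -0.6]
gripper_width: 0.166
grip_force: 35.0
```

>>> send_rows(increments=[[0, 0, 0.05, 0, 0, 0], [0, 0, 0.05, 0, 0, 0], [0, 0, 0.05, 0, 0, 0], [0, 0, 0.05, 0, 0, 0], [0, 0, 0.05, 0, 0, 0], [0, 0, 0, 0, 0, 0], [0, 0, 0, 0, 0, 0], [0, 0, 0, 0, 0, 0], [0, 0, 0, 0, 0, 0], [0, 0, 0, 0, 0, 0]])

```text
clock: 30.5
position: [0.5259, -0.0782, 0.1422]
ee_rot: [0.629, 0.778, 0.0, 0.0]
force: [-1.5, -0.7, 1.8]
gripper_width: 0.167
grip_force: 35.0
```

Contact has started at about 2 N. I'll continue in 1 mm increments.

>>> send_rows(increments=[[0, 0, 0.04, 0, 0, 0], [0, 0, 0.04, 0, 0, 0], [0, 0, 0.04, 0, 0, 0], [0, 0, 0.04, 0, 0, 0], [0, 0, 0, 0, 0, 0], [0, 0, 0, 0, 0, 0], [0, 0, 0, 0, 0, 0], [0, 0, 0, 0, 0, 0], [0, 0, 0, 0, 0, 0], [0, 0, 0, 0, 0, 0]])

```text
clock: 31.75
position: [0.5258, -0.0782, 0.1389]
ee_rot: [0.629, 0.778, -0.0, -0.0]
force: [0.3, 0.3, 4.5]
gripper_width: 0.169
grip_force: 35.0
```

>>> send_rows(increments=[[0, 0, 0.025, 0, 0, 0], [0, 0, 0.025, 0, 0, 0], [0, 0, 0, 0, 0, 0], [0, 0, 0, 0, 0, 0], [0, 0, 0, 0, 0, 0], [0, 0, 0, 0, 0, 0], [0, 0, 0, 0, 0, 0], [0, 0, 0, 0, 0, 0], [0, 0, 0, 0, 0, 0], [0, 0, 0, 0, 0, 0]])

```text
clock: 33.0
position: [0.5259, -0.0782, 0.1379]
ee_rot: [0.629, 0.778, 0.0, 0.0]
force: [-0.7, -0.0, 4.1]
gripper_width: 0.169
grip_force: 35.0
```

>>> send_rows(increments=[[0, 0, 0.025, 0, 0, 0], [0, 0, 0.025, 0, 0, 0], [0, 0, 0, 0, 0, 0], [0, 0, 0, 0, 0, 0], [0, 0, 0, 0, 0, 0], [0, 0, 0, 0, 0, 0], [0, 0, 0, 0, 0, 0], [0, 0, 0, 0, 0, 0], [0, 0, 0, 0, 0, 0], [0, 0, 0, 0, 0, 0]])

```text
clock: 34.25
position: [0.526, -0.0782, 0.1373]
ee_rot: [0.629, 0.778, 0.0, 0.0]
force: [-2.3, 0.2, 10.8]
gripper_width: 0.171
grip_force: 35.0
```

```bash
python3 - <<'E'
from h import *
s=readout.sense();print(s['clock'],s['position'],s['force'],s['gripper_width'],s['grip_force'])
E
```

```text
34.25 [ 0.52601468 -0.0782195   0.13729089] [-2.33500085  0.21606834 10.77934547] 0.17059611508828282 35.00348746776581
```

>>> send_rows(increments=[[0, 0, 0.01, 0, 0, 0], [0, 0, 0, 0, 0, 0], [0, 0, 0, 0, 0, 0], [0, 0, 0, 0, 0, 0], [0, 0, 0, 0, 0, 0], [0, 0, 0, 0, 0, 0], [0, 0, 0, 0, 0, 0], [0, 0, 0, 0, 0, 0], [0, 0, 0, 0, 0, 0], [0, 0, 0, 0, 0, 0]])

```text
clock: 35.5
position: [0.5261, -0.0782, 0.1372]
ee_rot: [0.629, 0.778, 0.0, 0.0]
force: [-2.9, 0.1, 12.5]
gripper_width: 0.165
grip_force: 35.0
```

The force is steady at 12.5 N, above the 5 N needed for full travel, and the arm has stopped against the hard stop.

```bash
python3 -c "
from h import *
print(order.sign_off())"
```

```text
the job is handed in; nothing more can be done
None
```

The job is handed in at about 35.5 s: the check weight is in the block's middle pocket, and the yellow screwdriver, still gripped, holds the zero key against its hard stop at a steady 12.5 N; the final state was judged from force and position readings, not a last picture.

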